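# Demould the round specimen mount and show its underside to the inspection camera

## Task

Take the round specimen mount by its stub and draw it out of its mould, then tip it so that its underside squarely faces the lens of the little inspection camera, centred in front of the lens and about 13 cm from it. Finish while still holding it there, raised and still; leave the square and oblong mounts in their moulds, and do not touch the camera or push the petri dish about.

Things in the scene. Friction and masses are not known exactly. Their poses are not given: they have to be found in the camera images.
- mount_round_stub (a point): centre of the pull stub of the round mount (round puck 40 mm in diameter): the part to take. The puck is 28 mm high and stands 6 mm proud of its mould; on top of it stands a square grey stub 16 x 16 mm and 44 mm tall, top 72 mm above the puck's underside, half-way point (this point) 50 mm above the underside and 60 mm above the bench at the start. Stub sides along the point's x and y, z up the stub away from the underside. Grey resin, about 80 g
- mount_round_face (a point): centre of the underside of the round mount (the round face with the stone slice that the camera shall see); z points from this face up toward the stub, so the face looks along -z
- mount_square_stub (a point): centre of the pull stub of the square mount (puck 38 x 38 mm), which stays in its mould. The puck is 28 mm high and stands 6 mm proud of its mould; on top of it stands a square grey stub 16 x 16 mm and 44 mm tall, top 72 mm above the puck's underside, half-way point (this point) 50 mm above the underside and 60 mm above the bench at the start. Stub sides along the point's x and y, z up the stub away from the underside. Grey resin, about 80 g
- mount_oblong_stub (a point): centre of the pull stub of the oblong mount (puck 28 x 52 mm), which stays in its mould. The puck is 28 mm high and stands 6 mm proud of its mould; on top of it stands a square grey stub 16 x 16 mm and 44 mm tall, top 72 mm above the puck's underside, half-way point (this point) 50 mm above the underside and 60 mm above the bench at the start. Stub sides along the point's x and y, z up the stub away from the underside. Grey resin, about 80 g
- mould_round: aluminium casting mould fixed to the bench, a block 84 x 84 x 32 mm with one open round cavity 22 mm deep (cavity floor 10 mm above the bench), 1.5 mm clearance round its casting; origin at the centre of its underside, z up, sides along its x and y
- mould_square: aluminium casting mould fixed to the bench, a block 84 x 84 x 32 mm with one open square cavity 22 mm deep (cavity floor 10 mm above the bench), 1.5 mm clearance round its casting; origin at the centre of its underside, z up, sides along its x and y
- mould_oblong: aluminium casting mould fixed to the bench, a block 84 x 84 x 32 mm with one open oblong cavity 22 mm deep (cavity floor 10 mm above the bench), 1.5 mm clearance round its casting; origin at the centre of its underside, z up, sides along its x and y
- lens (a point): centre of the front glass of the inspection camera, 95 mm above the bench; z is the optical axis, pointing out of the lens to what it looks at: 50 degrees above level, toward the robot's side; x and y lie across the view. The lens barrel is 40 mm in diameter, the black camera body behind it 50 x 52 x 42 mm
- camera: stand of the inspection camera with all of it, fixed to the bench: grey base plate 90 x 80 x 10 mm, two uprights, black camera tilted between them, in all about 110 mm high; origin on the bench straight below the lens, x pointing away from where the camera looks
- petri (a point): centre of a clear lidded petri dish 63 mm in diameter and 15 mm high, standing loose on the bench as a bystander
- mount_round: the round mount as a whole; origin at the centre of its underside, z up the stub
There are look-alikes about, which are no part of the job. Leave any brown or red look-alike of the mould_round alone. What is shaped like the mould_square but green is not meant.

How it is judged (in metres and radians):
On the way:
1. the round mount is drawn out: held in the fingers, its underside above the top of its mould, touching no mould (height (world z) of mount_round_face above 0.04 m and contact force between mount_round and the fingers above 0.5 N and contact force between mount_round and mould_round below 0.1 N and contact force between mount_round and mould_square below 0.1 N and contact force between mount_round and mould_oblong below 0.1 N and contact force between mount_round and camera below 0.1 N), for 0.1 s.
At the end, for the whole second after the job is handed in: The round mount is held by the fingers and touches neither mould nor camera; its underside is more than 12 cm above the bench, faces the lens within 0.28 rad, lies 8 to 18 cm in front of the lens along the optical axis and within 3 cm of that axis in x and in y; it is still (contact force between mount_round and the fingers above 0.5 N and contact force between mount_round and mould_round below 0.1 N and contact force between mount_round and mould_square below 0.1 N and contact force between mount_round and mould_oblong below 0.1 N and contact force between mount_round and camera below 0.1 N and height (world z) of mount_round_face above 0.12 m and angle between the z axis of mount_round_stub and the z axis of lens, either way round below 0.28 rad and angle between mount_round_stub's own z axis and vertical below 1.2 rad and z of mount_round_face in the frame of lens between 0.08 and 0.18 m and x of mount_round_face in the frame of lens between -0.03 and 0.03 m and y of mount_round_face in the frame of lens between -0.03 and 0.03 m and linear speed of mount_round below 0.03 m/s and angular speed of mount_round below 0.3 rad/s); the arm keeps its last pose, push and grip.
It fails at once if the square or oblong mount is shifted more than 1 cm (distance of any of mount_square_stub, mount_oblong_stub from where it was at the start of the episode above 0.01 m).
It fails at once if the camera is touched (more than 1 N) (contact force between camera and the fingers above 1 N or contact force between camera and the arm above 1 N or contact force between camera and mount_round above 1 N).
It fails at once if the petri dish is pushed more than 3 cm (distance of petri from where it was at the start of the episode above 0.03 m).
It also fails if it takes over 35 s, if anything falls off the work surface, if the arm or the gripper's body presses on something with over 40 N, if the wrist force passes 120 N, or if a joint passes its speed limit or range.

## Robot

A 6-joint arm with a two-finger parallel gripper is mounted at the origin on a cart in front of the work surface, level with it; the furniture and walls round the work are solid. World frame = base frame: x ahead of the robot, y to its left, z up, the work surface at z = 0. Lengths are in m, angles in degrees, forces in N, time in s.
With the tool pointing down it reaches from about 0.2 to 0.875 m from the base axis. Payload 3.4 kg.
Tool frame: the origin (TCP) lies midway between the tips of the shut fingers; the grasp point (between the pads) lies 19 mm behind it; z points along the fingers, y is the direction in which the jaws open and shut (so a half turn about z gives the same grasp; the last joint's range is limited). The gripper opens to 94 mm and grips with 3 to 60 N. Pads are 16 mm wide; open, the fingers measure 119 mm over their backs; the gripper's body (75 mm by 177 mm) begins 78 mm behind the grasp point.
Start: joints at [70.302, 15.808, 86.224, -0, 77.962, -6.933], TCP at [0.127, 0.561, 0.205] pointing down, gripper open.
Joint ranges: [-165.64, 165.64], [-43.16, 119.46], [12.63, 154.43], [-67.54, 247.53], [6.08, 155.33], [-154.97, 154.97]. Speed limits (degrees/s): [147.25, 147.25, 180, 180, 180, 180].

## Interface

Orientations are given as a 3x3 rotation matrix whose columns are the frame's x, y, z axes.
In Python, from cell import monitor, viewer, sign_off, spotter gives the robot as it stands. The module is installed in compiled form; this text tells all that it offers.
- The arm moves only by the shell command python3 -m inch 'ROWS'. ROWS is JSON, one flat list of numbers, 7 for each row, row after row: the shift along the tool's x, y, z in mm, then the turn, a rotation vector about the tool's x, y, z in degrees, then the gripper command: -1 is shut, 1 is fully open, values between are in proportion. A call has 1 to 12 rows; each row shifts and turns the commanded pose from where the row before left it, along the tool's axes as they then stand; what a row does not reach is not made up. A row lasts 1/12 s, in which the tool goes at most 41.7 mm and 7.16 degrees, less where a joint would pass 70% of its speed; a pose out of reach is approached as far as the arm can. A call with a gripper value outside its range is refused whole. The fingers move at their own pace and stop on an object; the grip force is fixed at half the most. Time passes only in rows, so rows that do not move let the fingers close. It gives the time, the measured TCP pose, the force and the opening at its end, in the units of the state.
- monitor.sense(): the state, without advancing time (a new reading comes with each control period).
- viewer.read_camera(name): name is "scene" or "top"; returns a dict with "color" (420x560x3 uint8, red, green, blue), "intrinsics" (3x3 intrinsics, pixels), "k1" (the pictures are not rectified: a ray, as slopes to the right and down, at radius r is drawn at 1 + k1 r^2 times it, then the intrinsics apply), "position" and "orientation" of the camera in the world. Camera axes: x right, y down, z forward; pixel columns grow to the right and rows downward; lengths in m; the calibration is good to about 2 mm. A picture is of the moment at which its call begins. There is no depth.
- sign_off(): hands the job in, once; it reports no verdict.
Trained networks look in the newest picture that a camera, given by its name, has taken for a name from the list of things; names that differ only in an ending like _2 or _b are one class to them, and where a whole thing is asked for, a point or a joint stands for the part that bears it (a point fixed in the world has none). Each returns a list of dicts, best first, with "score" (0 to 1); they miss things now and then, are a little off and sometimes report something else, mostly with a low value. They report only what shows in the picture. A call takes as long as a camera call. They do not tell look-alikes from the thing itself.
- spotter.search_frame(camera, thing): "point" ([x, y, z] in m, in the coordinates of the camera as it stood for that picture, good to about 4 mm: the middle of the surface that is visible of it).
- spotter.place_of(camera, thing): "point" ([x, y, z] in m, in the coordinates of the camera as it stood for that picture, good to about 4 mm: a listed point, or the origin of a listed thing).
The state is a dict: "clock": time; "joint_positions": joint angles; "qvel": joint speeds; "joint_torque": joint torques, N m; "ee_pos": TCP position; "tool_rot": TCP orientation; "ft_force": force on the tool from outside, world axes, zero at the start; "wrist_torque": the same for the moment, N m; "gripper_width": finger opening in m.
Only numpy, scipy, OpenCV 4.12 (cv2) and the standard library are available. Lean on these libraries where they do the work, as an engineer would, in place of code of your own. Each camera call takes 0.05 s, during which the arm holds its last target.

## Working session

There is one attempt and no reset: what is moved stays moved. The work goes in short steps, Python scripts to look and compute and a shell command to move; the robot and the scene stay as the last step left them, time stands still between calls to the robot, and variables do not carry over. Pictures are saved under pics/ and viewed, and the job is handed in when it is done.

```bash
mkdir -p pics; cat > h.py <<'E'
import numpy as np, cv2
from cell import monitor, viewer, sign_off, spotter
def snap(n,f):
    d=viewer.read_camera(n); cv2.imwrite('pics/'+f,cv2.cvtColor(d['color'],cv2.COLOR_RGB2BGR)); return d
def w(d,p): return np.array(d['orientation'])@np.array(p)+np.array(d['position'])
def px(d,P):
    p=np.array(d['orientation']).T@(np.array(P)-np.array(d['position'])); s=p[:2]/p[2]; s=s*(1+d['k1']*(s@s)); K=np.array(d['intrinsics']); return K[:2,:2]@s+K[:2,2]
def ray(d,u,v):
    K=np.array(d['intrinsics']); q=np.linalg.inv(K)@[u,v,1]; q=q[:2]; s=q.copy()
    for _ in range(20): s=q/(1+d['k1']*(s@s))
    r=np.array(d['orientation'])@[s[0],s[1],1]; return np.array(d['position']),r
def atz(d,u,v,z):
    o,r=ray(d,u,v); return o+r*(z-o[2])/r[2]
E
python3 - <<'E'
from h import *
np.set_printoptions(precision=4,suppress=True)
for c in ('scene','top'):
    d=snap(c,c+'0.png'); print(c,d['position'],d['k1'])
    for t in ['mount_round_stub','mount_round_face','mould_round','mount_square_stub','mount_oblong_stub','mould_square','mould_oblong','lens','camera','petri']:
        for r in spotter.place_of(c,t)[:4]:
            P=w(d,r['point']); print(t,round(r['score'],2),P,px(d,P).round())
print(monitor.sense())
E
```

```text
scene [-0.2818 -0.3926  0.5075] -0.09349872368895795
mount_round_stub 0.65 [0.5064 0.0678 0.0628] [259. 223.]
mould_round 0.92 [0.3681 0.1596 0.0019] [187. 270.]
mould_round 0.77 [0.5036 0.0663 0.0023] [261. 249.]
mould_round 0.73 [0.5181 0.2147 0.0007] [207. 234.]
mount_square_stub 0.67 [ 0.4952 -0.0839  0.0544] [324. 243.]
mount_square_stub 0.49 [ 0.4963 -0.0798  0.0005] [322. 266.]
mount_oblong_stub 0.91 [ 0.512  -0.2217  0.0647] [396. 249.]
mount_oblong_stub 0.22 [0.5056 0.0637 0.0621] [261. 224.]
mould_square 0.85 [0.3971 0.3075 0.0015] [141. 249.]
mould_square 0.65 [ 0.4967 -0.0825  0.0015] [324. 266.]
mould_oblong 0.7 [ 0.5105 -0.2215  0.0004] [393. 278.]
petri 0.86 [ 0.6478 -0.0823  0.0118] [349. 230.]
petri 0.17 [0.5049 0.0661 0.0102] [261. 246.]
top [0.272  0.0464 1.2067] -0.13396682284283648
mount_round_stub 0.51 [0.5102 0.0626 0.062 ] [274. 214.]
mount_round_face 0.72 [0.5033 0.0667 0.0113] [273. 220.]
mount_round_face 0.19 [ 0.5008 -0.0852  0.0613] [329. 214.]
mould_round 0.92 [0.521  0.2143 0.0025] [221. 218.]
mould_round 0.67 [ 0.3691  0.1609 -0.0045] [242. 271.]
mould
[... 445 characters left out ...]

lens 0.77 [0.6702 0.1618 0.0988] [233. 155.]
camera 0.68 [ 0.6735  0.1614 -0.0066] [237. 166.]
petri 0.77 [ 0.6475 -0.0809  0.0097] [321. 168.]
{'clock': 1.1, 'joint_positions': array([70.301 , 15.8088, 86.2227, -0.0013, 77.9635, -6.9336]), 'qvel': array([ 0.0525, -0.0761,  0.0048,  0.0399, -0.0556,  0.0836]), 'joint_torque': array([ -0.0001, -40.4458, -23.7503,   0.0703,   0.0246,  -0.    ]), 'ee_pos': array([0.1271, 0.5608, 0.2055]), 'tool_rot': array([[-0.9753,  0.221 ,  0.0001],
       [ 0.221 ,  0.9753,  0.0001],
       [-0.    ,  0.0001, -1.    ]]), 'ft_force': array([ 1.3453,  0.2187, -0.7419]), 'wrist_torque': array([ 0.0074,  0.0066, -0.0276]), 'gripper_width': 0.09397011949372093}
```

View pics/scene0.png

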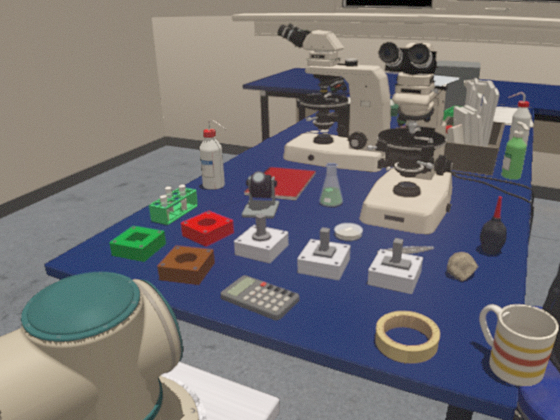

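View pics/top0.png

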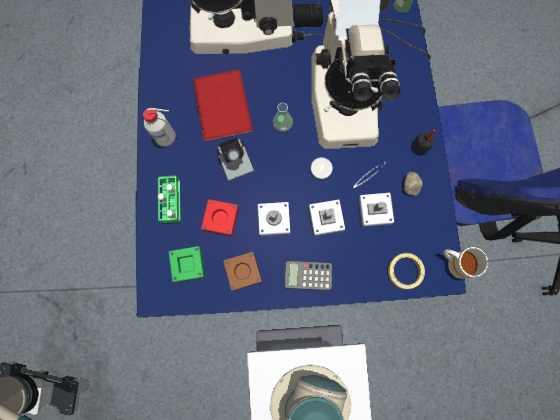

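```bash
python3 - <<'E'
import cv2
a=cv2.imread('pics/top0.png')[120:270,170:430]; cv2.imwrite('pics/topc.png',cv2.resize(a,None,fx=3,fy=3,interpolation=cv2.INTER_CUBIC))
a=cv2.imread('pics/scene0.png')[150:300,130:430]; cv2.imwrite('pics/scc.png',cv2.resize(a,None,fx=2.6,fy=2.6,interpolation=cv2.INTER_CUBIC))
E
```

```text
(no output)
```

View pics/topc.png

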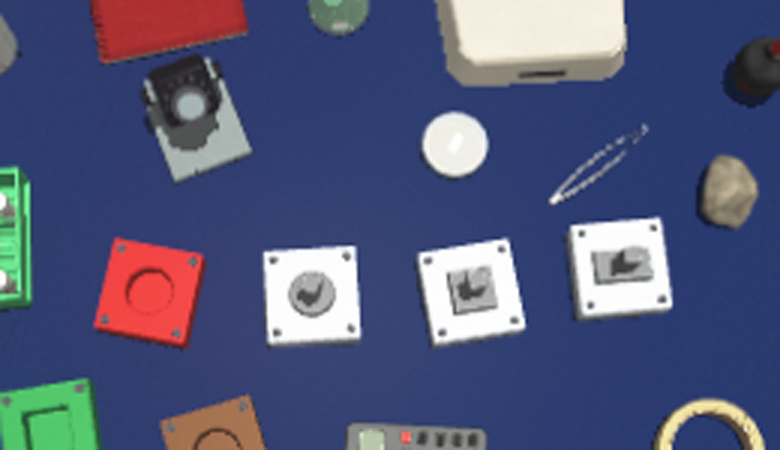

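View pics/scc.png

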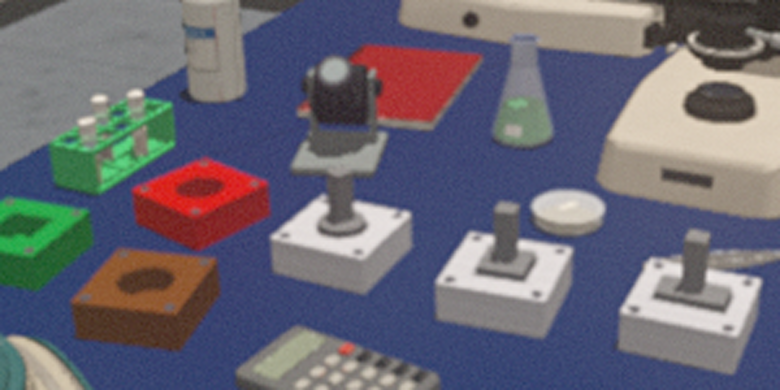

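The candidates for the round mould are the red one at top (221,218), the brown one at (242,271) and the aluminium one at (274,219). The red and brown are empty look-alikes. Only the aluminium one holds a round grey puck with a stub. I'll enlarge it and the camera.

```bash
python3 - <<'E'
from h import *
a=[];
for i in range(12): a.append(viewer.read_camera('top')['color'].astype(float))
A=np.mean(a,0).astype(np.uint8)[:,:,::-1]
b=[];
for i in range(12): b.append(viewer.read_camera('scene')['color'].astype(float))
B=np.mean(b,0).astype(np.uint8)[:,:,::-1]
cv2.imwrite('pics/topavg.png',A);cv2.imwrite('pics/sceneavg.png',B)
def c(I,x,y,w,h,s): return cv2.resize(np.ascontiguousarray(I[y:y+h,x:x+w]),(w*s,h*s),interpolation=cv2.INTER_CUBIC)
cv2.imwrite('pics/z1.png',np.hstack([c(A,250,195,48,48,8),c(A,212,132,48,48,8)]))
cv2.imwrite('pics/z2.png',np.hstack([c(B,230,200,64,64,6),c(B,235,160,64,64,6)]))
E
```

```text
(no output)
```

View pics/z1.png

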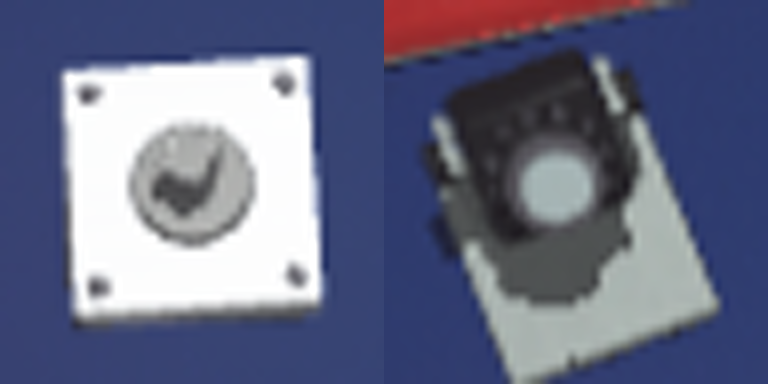

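View pics/z2.png

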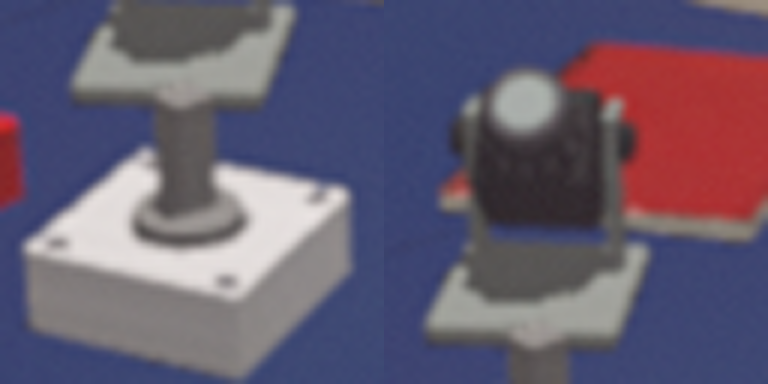

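```bash
cat > ov.py <<'E'
from h import *
np.set_printoptions(precision=4,suppress=True)
dt=viewer.read_camera('top'); ds=viewer.read_camera('scene')
print(dt['intrinsics'],ds['intrinsics'])
cn=[(62,72),(308,55),(322,305),(75,318)]
cs=np.array([atz(dt,250-.5+.5/8+x/8,195-.5+.5/8+y/8,.032) for x,y in cn]);print('mould',cs, cs.mean(0), np.linalg.norm(cs-np.roll(cs,1,0),axis=1))
c2=np.array([atz(ds,230-.5+x/6,200-.5+y/6,.032) for x,y in [(145,150),(350,190),(243,298),(25,245)]]);print('scene mould',c2,c2.mean(0),np.linalg.norm(c2-np.roll(c2,1,0),axis=1))
print('puck',atz(dt,249.5+193/8,194.5+184/8,.038), atz(ds,229.5+188/6,199.5+212/6,.038))
print('lens top',atz(dt,211.5+(557-384)/8,131.5+187/8,.095),'scene',atz(ds,234.5+(526-384)/6,159.5+102/6,.095))
# base plate
bp=np.array([atz(dt,211.5+(x-384)/8,131.5+y/8,.01) for x,y in [(515,384),(718,305),(605,55)]]);print('base',bp, 'head', np.degrees(np.arctan2(*(bp[2]-bp[1])[[1,0]])),np.linalg.norm(np.diff(bp,axis=0),axis=1), np.degrees(np.arctan2(*(bp[0]-bp[1])[[1,0]])))
E
python3 ov.py
```

```text
[[435.5476   0.     288.3962]
 [  0.     435.5476 207.8314]
 [  0.       0.       1.    ]] [[482.886    0.     287.1203]
 [  0.     482.886  211.2314]
 [  0.       0.       1.    ]]
mould [[0.5488 0.1072 0.032 ]
 [0.549  0.0218 0.032 ]
 [0.4613 0.0231 0.032 ]
 [0.4625 0.1074 0.032 ]] [0.5054 0.0649 0.032 ] [0.0863 0.0854 0.0877 0.0843]
scene mould [[0.5511 0.1089 0.032 ]
 [0.5525 0.0246 0.032 ]
 [0.466  0.0225 0.032 ]
 [0.4684 0.1102 0.032 ]] [0.5095 0.0665 0.032 ] [0.0827 0.0843 0.0865 0.0877]
puck [0.5052 0.0644 0.038 ] [0.5036 0.0641 0.038 ]
lens top [0.6729 0.162  0.095 ] scene [0.6764 0.1642 0.095 ]
base [[0.6303 0.1888 0.01  ]
 [0.6547 0.1147 0.01  ]
 [0.7535 0.1514 0.01  ]] head 20.37325966337779 [0.078  0.1053] 108.26415220516971
```

```bash
cat > yw.py <<'E'
from h import *
dt=viewer.read_camera('top'); ds=viewer.read_camera('scene')
A=cv2.imread('pics/topavg.png');B=cv2.imread('pics/sceneavg.png')
c=np.array([.505,.065])
def draw(I,d,yaw,x0,y0,n,s):
    img=cv2.resize(I[y0:y0+n,x0:x0+n],(n*s,n*s),interpolation=cv2.INTER_CUBIC)
    if yaw is None: return img
    t=np.radians(yaw);R=np.array([[np.cos(t),-np.sin(t)],[np.sin(t),np.cos(t)]])
    P={z:[((px(d,[*(c+R@np.array(k)*.008),z])-[x0,y0]+.5)*s).astype(int) for k in [(1,1),(1,-1),(-1,-1),(-1,1)]] for z in (.038,.082)}
    for z,col in ((.038,(0,255,255)),(.082,(0,255,0))): cv2.polylines(img,[np.array(P[z])],True,col,1)
    for a,b in zip(P[.038],P[.082]): cv2.line(img,tuple(map(int,a)),tuple(map(int,b)),(255,0,255),1)
    return img
ys=[None,0,30,60]
r1=np.hstack([draw(A,dt,y,264,206,20,10) for y in ys]); r2=np.hstack([draw(B,ds,y,246,208,33,6)[:198,:200] for y in ys])
r2=np.hstack([r2,np.zeros((198,r1.shape[1]-r2.shape[1],3),np.uint8)])
cv2.imwrite('pics/yw.png',np.vstack([r1,r2]))
E
python3 yw.py
```

```text
(no output)
```

View pics/yw.png

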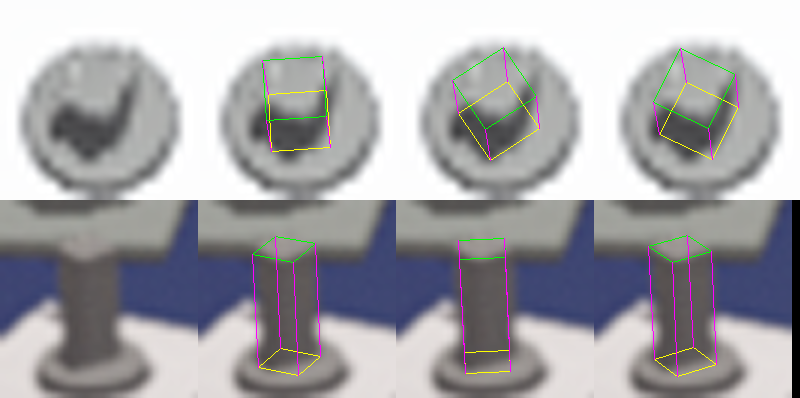

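```bash
cat >> yw.py <<'E'
g=np.clip((B.astype(float)-60)*2.2,0,255).astype(np.uint8)
ga=np.clip((A.astype(float)-40)*1.6,0,255).astype(np.uint8)
ys=[None,5,15,60,75]
r1=np.hstack([draw(ga,dt,y,264,206,20,8) for y in ys]); r2=np.hstack([draw(g,ds,y,250,210,20,8) for y in ys]); r3=np.hstack([draw(g,ds,y,250,224,20,8) for y in ys])
cv2.imwrite('pics/yw2.png',np.vstack([r1,r2,r3]))
E
python3 yw.py
```

```text
(no output)
```

View pics/yw2.png

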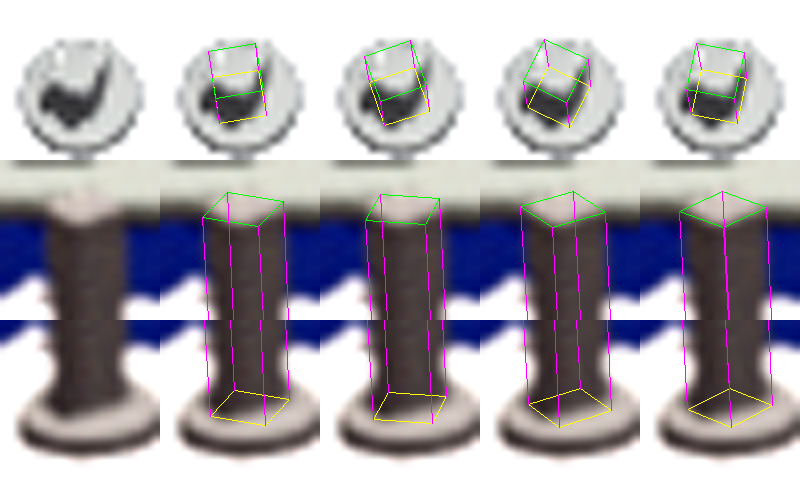

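The round mount is confirmed as the one in the aluminium mould at about (0.506, 0.065). Its stub is yawed about 60° and the puck is free to turn, so the jaws will align it. Next I work out the shifts.

```bash
cat > mv.py <<'E'
import sys
from h import *
np.set_printoptions(precision=2,suppress=True)
def to(P,n=None):
    s=monitor.sense();R=s['tool_rot'];d=R.T@(np.array(P)-s['ee_pos'])*1000
    print('t',s['clock'],'tcp',s['ee_pos'],'q',s['joint_positions'],'F',s['ft_force'],'w',s['gripper_width'],'yaw_y',np.degrees(np.arctan2(R[1,1],R[0,1])))
    print('shift mm',d,'len',np.linalg.norm(d))
if __name__=='__main__': to([float(a) for a in sys.argv[1:4]])
E
python3 -m inch '[0,0,0,0,0,5,1, 0,0,0,0,0,5,1, 0,0,0,0,0,5,1]'; python3 mv.py .506 .065 .13
```

```text
clock: 2.85
ee_pos: [0.1271, 0.5608, 0.2055]
tool_rot: [[-0.883, 0.47, 0.0], [0.47, 0.883, 0.0], [-0.0, 0.0, -1.0]]
ft_force: [0.6, 0.6, -0.1]
gripper_width: 0.0939
t 2.85 tcp [0.13 0.56 0.21] q [70.3  15.81 86.23 -0.   77.96  8.32] F [ 0.59  0.64 -0.13] w 0.09391088522966196 yaw_y 61.984997673183955
shift mm [-567.4  -259.71   75.49] len 628.5593347939131
```

```bash
python3 -m inch '[-26,-12,0,0,0,0,1, -26,-12,0,0,0,0,1, -26,-12,0,0,0,0,1, -26,-12,0,0,0,0,1, -26,-12,0,0,0,0,1, -26,-12,0,0,0,0,1, -26,-12,0,0,0,0,1, -26,-12,0,0,0,0,1, -26,-12,0,0,0,0,1, -26,-12,0,0,0,0,1, -26,-12,0,0,0,0,1, -26,-12,0,0,0,0,1]' | head -2;  python3 -m inch '[-26,-12,7,0,0,0,1, -26,-12,7,0,0,0,1, -26,-12,7,0,0,0,1, -26,-12,7,0,0,0,1, -26,-12,7,0,0,0,1, -26,-12,7,0,0,0,1, -26,-12,7,0,0,0,1, -26,-12,7,0,0,0,1, -26,-10,7,0,0,0,1, -22,-8,7,0,0,0,1, 0,0,0,0,0,0,1]'; python3 mv.py .506 .065 .045
python3 - <<'E'
from h import *
d=snap('scene','s1.png');t=snap('top','t1.png')
c=lambda I,x,y,n,s: cv2.resize(np.ascontiguousarray(I[y:y+n,x:x+n,::-1]),(n*s,n*s),interpolation=cv2.INTER_CUBIC)
cv2.imwrite('pics/g1.png',np.hstack([c(d['color'],210,150,100,4),c(t['color'],224,170,100,4)]))
for n,dd in (('scene',d),('top',t)):
    spotter
    print(n,[(r['score'],w(dd,r['point'])) for r in spotter.place_of(n,'mount_round_stub')[:2]])
E
```

```text
clock: 3.85
ee_pos: [0.3367, 0.2869, 0.2057]
clock: 4.77
ee_pos: [0.5121, 0.0648, 0.1342]
tool_rot: [[-0.883, 0.469, 0.001], [0.469, 0.883, -0.002], [-0.001, -0.001, -1.0]]
ft_force: [0.5, 0.3, -0.7]
gripper_width: 0.0935
t 4.7667 tcp [0.51 0.06 0.13] q [ -0.45  13.75  99.85  -0.1   66.37 -62.46] F [ 0.5   0.33 -0.66] w 0.09354993955037778 yaw_y 62.048268059542494
shift mm [ 5.65 -2.59 89.24] len 89.45904626915025
scene [(0.67, array([0.5040628 , 0.06769479, 0.0631022 ])), (0.62, array([ 0.49770834, -0.08070738,  0.00299566]))]
top [(0.58, array([0.50762255, 0.06249386, 0.06388913]))]
```

View pics/g1.png

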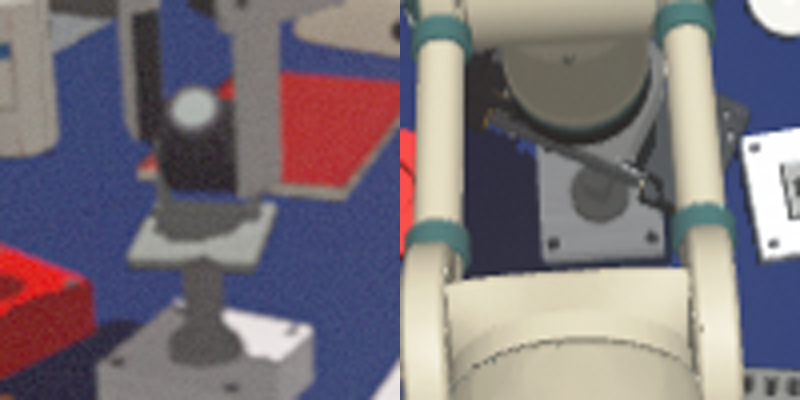

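The scene crop shows the open fingers straddling the stub (stub at about (261,219), fingers at about (245,170) and (275,170)). I go straight down, then close.

```bash
python3 -m inch '[2,-1,10,0,0,0,1, 2,-1,12,0,0,0,1, 1.5,-0.5,14,0,0,0,1, 0,0,14,0,0,0,1, 0,0,14,0,0,0,1, 0,0,12,0,0,0,1, 0,0,8,0,0,0,1, 0,0,5,0,0,0,1, 0,0,0,0,0,0,1, 0,0,0,0,0,0,1]'; python3 mv.py .506 .065 .045
python3 - <<'E'
from h import *
d=snap('scene','s2.png')
c=lambda I,x,y,n,s: cv2.resize(np.ascontiguousarray(I[y:y+n,x:x+n,::-1]),(n*s,n*s),interpolation=cv2.INTER_CUBIC)
cv2.imwrite('pics/g2.png',c(d['color'],210,160,100,6))
E
```

```text
clock: 5.8
ee_pos: [0.5035, 0.0687, 0.0469]
tool_rot: [[-0.885, 0.465, 0.001], [0.465, 0.885, 0.0], [-0.0, 0.0, -1.0]]
ft_force: [-0.2, -0.4, -0.8]
gripper_width: 0.0939
t 5.8 tcp [0.5  0.07 0.05] q [ -0.09  18.4  107.74   0.01  53.83 -62.36] F [-0.22 -0.41 -0.76] w 0.09388959995349351 yaw_y 62.27120869603357
shift mm [-3.93 -2.14  1.88] len 4.856848085270222
```

View pics/g2.png

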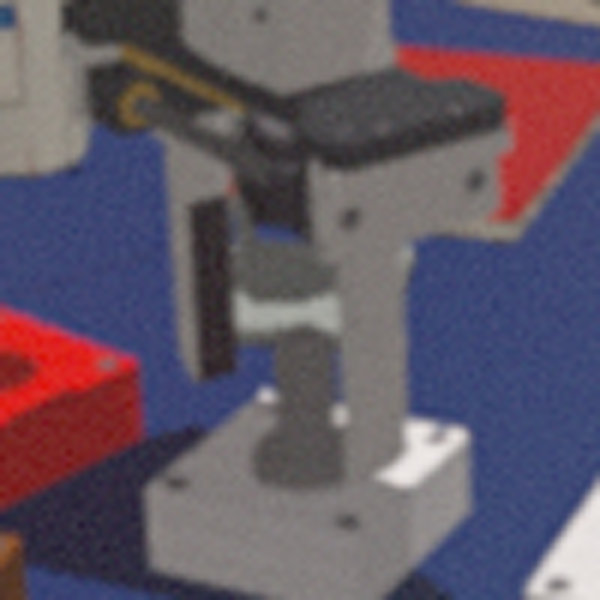

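The fingers stand on either side of the stub. A small correction, then close.

```bash
python3 -m inch '[-4,-2,1,0,0,0,1, 0,0,0,0,0,0,1, 0,0,0,0,0,0,0, 0,0,0,0,0,0,-0.4, 0,0,0,0,0,0,-0.6, 0,0,0,0,0,0,-1, 0,0,0,0,0,0,-1, 0,0,0,0,0,0,-1, 0,0,0,0,0,0,-1, 0,0,0,0,0,0,-1, 0,0,0,0,0,0,-1, 0,0,0,0,0,0,-1]'; python3 mv.py .506 .065 .045
```

```text
clock: 6.85
ee_pos: [0.5061, 0.0647, 0.0455]
tool_rot: [[-0.885, 0.466, 0.0], [0.466, 0.885, 0.0], [0.0, 0.0, -1.0]]
ft_force: [0.2, -0.8, -0.3]
gripper_width: 0.0308
t 6.85 tcp [0.51 0.06 0.05] q [ -0.54  18.66 107.57   0.    53.77 -62.78] F [ 0.25 -0.81 -0.31] w 0.030831502149476477 yaw_y 62.236945484388926
shift mm [0.22 0.26 0.45] len 0.5661926179052645
```

```bash
python3 -m inch '[0,0,0,0,0,0,-1, 0,0,0,0,0,0,-1, 0,0,0,0,0,0,-1, 0,0,0,0,0,0,-1, 0,0,0,0,0,0,-1, 0,0,0,0,0,0,-1]'; python3 mv.py .506 .065 .045
```

```text
clock: 7.35
ee_pos: [0.506, 0.0646, 0.0454]
tool_rot: [[-0.885, 0.466, -0.0], [0.466, 0.885, 0.0], [0.0, 0.0, -1.0]]
ft_force: [-0.6, -0.4, -0.7]
gripper_width: 0.016
t 7.35 tcp [0.51 0.06 0.05] q [ -0.54  18.66 107.58   0.    53.77 -62.78] F [-0.59 -0.37 -0.68] w 0.015958229343276176 yaw_y 62.23596232930324
shift mm [0.17 0.33 0.41] len 0.5505040882676538
```

The opening is 16.0 mm, so the pads sit flat on the stub. I draw it straight up.

```bash
python3 -m inch '[0,0,-3,0,0,0,-1, 0,0,-6,0,0,0,-1, 0,0,-8,0,0,0,-1, 0,0,-12,0,0,0,-1, 0,0,-16,0,0,0,-1, 0,0,-20,0,0,0,-1, 0,0,-20,0,0,0,-1, 0,0,-20,0,0,0,-1, 0,0,-20,0,0,0,-1, 0,0,-15,0,0,0,-1, 0,0,0,0,0,0,-1, 0,0,0,0,0,0,-1]'; cat > tgt.py <<'E'
from h import *
from scipy.spatial.transform import Rotation as Ro
np.set_printoptions(precision=3,suppress=True)
s=monitor.sense();R=np.array(s['tool_rot']);p=np.array(s['ee_pos'])
L=np.array([.673,.162,.095]);h=np.radians(19.3);e=np.radians(50)
l=np.array([-np.cos(e)*np.cos(h),-np.cos(e)*np.sin(h),np.sin(e)])
# face is .0355 m ahead of TCP along tool z
F=p+R[:,2]*.0355
print('l',l,'face now',F,'in-lens dist',(F-L)@l,'lateral',np.linalg.norm((F-L)-((F-L)@l)*l),'angle',np.degrees(np.arccos(-R[:,2]@l)))
T=L+l*(.13+.0355)
c=np.cross(R[:,2],-l);ang=np.arctan2(np.linalg.norm(c),-R[:,2]@l);rv=c/np.linalg.norm(c)*ang
print('TCP target',T,'shift world mm',(T-p)*1e3,'tool',R.T@(T-p)*1e3,'turn tool deg',np.degrees(R.T@rv))
print('q',s['joint_positions'],'w',s['gripper_width'],'t',s['clock'],'F',s['ft_force'])
E
python3 tgt.py
```

```text
clock: 8.35
ee_pos: [0.5065, 0.0646, 0.1865]
tool_rot: [[-0.885, 0.466, 0.003], [0.466, 0.885, 0.0], [-0.002, 0.001, -1.0]]
ft_force: [0.9, -1.3, -1.2]
gripper_width: 0.0157
l [-0.607 -0.212  0.766] face now [0.507 0.065 0.151] in-lens dist 0.16453999355160992 lateral 0.11498608805026025 angle 39.85942209390646
TCP target [0.573 0.127 0.222] shift world mm [66.051 62.197 35.238] tool [-29.551  85.85  -35.064] turn tool deg [-29.208 -27.123  -0.   ]
q [ -0.542  10.864  95.759   0.005  73.23  -62.778] w 0.01565658087311741 t 8.35 F [ 0.885 -1.271 -1.159]
```

```bash
python3 - <<'E'
from h import *
d=snap('scene','s3.png');t=snap('top','t3.png')
c=lambda I,x,y,n,s: cv2.resize(np.ascontiguousarray(I[y:y+n,x:x+n,::-1]),(n*s,n*s),interpolation=cv2.INTER_CUBIC)
cv2.imwrite('pics/g3.png',np.hstack([c(d['color'],200,130,130,3),c(t['color'],200,120,130,3)]))
E
```

```text
(no output)
```

View pics/g3.png

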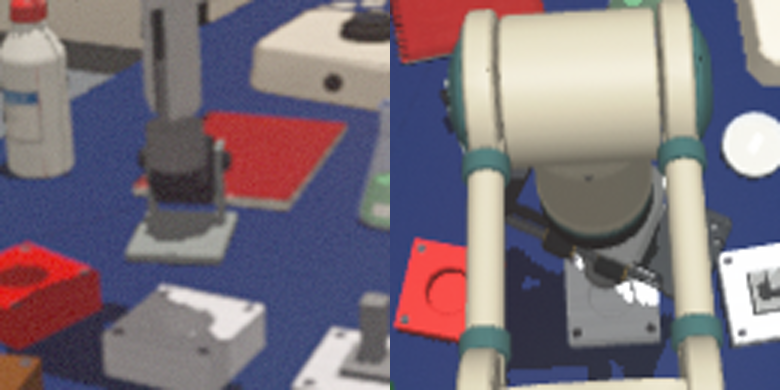

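The mount is out of the mould, which stands empty at scene (261,241), and is held in the fingers. I shift, then tip.

```bash
python3 -m inch '[0,4,-12,0,0,0,-1, -5,14,-12,0,0,0,-1, -7,19,-11,0,0,0,-1, -7,19,0,0,0,0,-1, -6,17,0,0,0,0,-1, -5,13,0,0,0,0,-1, 0,0,0,0,0,0,-1]' | head -2; python3 -m inch '[0,0,0,-2,-1.9,0,-1, 0,0,0,-3,-2.8,0,-1, 0,0,0,-3.6,-3.3,0,-1, 0,0,0,-3.6,-3.3,0,-1, 0,0,0,-3.6,-3.3,0,-1, 0,0,0,-3.6,-3.3,0,-1, 0,0,0,-3.6,-3.3,0,-1, 0,0,0,-3.2,-3,0,-1, 0,0,0,-2,-1.9,0,-1, 0,0,0,-1,-1,0,-1, 0,0,0,0,0,0,-1, 0,0,0,0,0,0,-1]'; python3 tgt.py
python3 - <<'E'
from h import *
d=snap('scene','s4.png');t=snap('top','t4.png')
for n,dd in (('scene',d),('top',t)):
  for th in ('mount_round_stub','mount_round_face','lens'):
    print(n,th,[(round(r['score'],2),w(dd,r['point']).round(4)) for r in spotter.place_of(n,th)[:2]])
c=lambda I,x,y,n,s: cv2.resize(np.ascontiguousarray(I[y:y+n,x:x+n,::-1]),(n*s,n*s),interpolation=cv2.INTER_CUBIC)
cv2.imwrite('pics/g4.png',np.hstack([c(d['color'],200,100,130,3),c(t['color'],190,110,130,3)]))
E
```

```text
clock: 9.03
ee_pos: [0.5738, 0.1282, 0.2184]
clock: 10.03
ee_pos: [0.5711, 0.1263, 0.2192]
tool_rot: [[-0.737, 0.307, 0.602], [0.519, 0.828, 0.212], [-0.434, 0.469, -0.77]]
ft_force: [-0.1, 0.3, -0.8]
gripper_width: 0.0161
l [-0.607 -0.212  0.766] face now [0.593 0.134 0.192] in-lens dist 0.12898304392430382 lateral 0.0030631530451726103 angle 0.32937368087516217
TCP target [0.573 0.127 0.222] shift world mm [1.457 0.494 2.619] tool [-1.952  2.085 -1.034] turn tool deg [-0.197 -0.264 -0.   ]
q [ -4.426  -1.35  118.638  31.777  29.317 -89.91 ] w 0.016092143770043536 t 10.0333 F [-0.099  0.257 -0.801]
scene mount_round_stub [(0.64, array([0.5617, 0.1277, 0.2333]))]
scene mount_round_face [(0.53, array([0.5918, 0.1351, 0.1906]))]
scene lens [(0.68, array([0.6738, 0.1622, 0.0932]))]
top mount_round_stub [(0.67, array([0.5652, 0.1255, 0.2342]))]
top mount_round_face [(0.51, array([0.5929, 0.1373, 0.1922]))]
top lens [(0.56, array([0.6736, 0.1594, 0.0977]))]
```

View pics/g4.png

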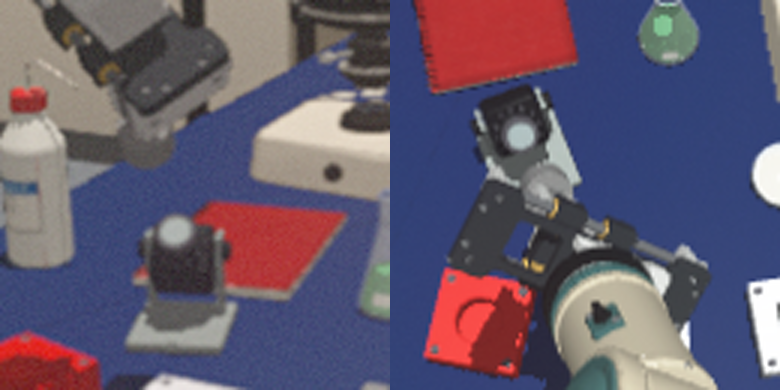

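The top picture shows the puck at about (241,172), lined up in front of the lens at (233,155). The networks put the face within 3 mm of the arm's own computation. I let it settle, check and hand in.

```bash
python3 -m inch '[-1,1,-1,0,0,0,-1, -1,1,0,0,0,0,-1, 0,0,0,0,0,0,-1, 0,0,0,0,0,0,-1, 0,0,0,0,0,0,-1, 0,0,0,0,0,0,-1, 0,0,0,0,0,0,-1, 0,0,0,0,0,0,-1]' | head -2; python3 tgt.py; python3 - <<'E'
from h import *
t=viewer.read_camera('top')
for th in ('mount_square_stub','mount_oblong_stub','petri','mount_round_face'): print(th,[(round(r['score'],2),w(t,r['point']).round(3)) for r in spotter.place_of('top',th)[:2]])
print(monitor.sense()['qvel'],monitor.sense()['clock'])
print(sign_off())
E
```

```text
clock: 11.1
ee_pos: [0.5741, 0.1271, 0.223]
l [-0.607 -0.212  0.766] face now [0.596 0.135 0.196] in-lens dist 0.12996880688814222 lateral 0.0018369266866000214 angle 0.17014473711437997
TCP target [0.573 0.127 0.222] shift world mm [-1.486 -0.288 -1.216] tool [ 1.473 -1.264 -0.026] turn tool deg [-0.09  -0.145 -0.   ]
q [ -4.295  -1.349 118.12   31.397  29.576 -89.398] w 0.01601991958127249 t 11.1 F [ 0.637  0.083 -0.534]
mount_square_stub [(0.56, array([ 0.502, -0.082,  0.063]))]
mount_oblong_stub [(0.72, array([ 0.509, -0.228,  0.06 ]))]
petri [(0.79, array([ 0.646, -0.081,  0.01 ]))]
mount_round_face [(0.58, array([0.595, 0.138, 0.195]))]
[ 0.08712397  0.0231449   0.04641718 -0.00752343  0.0369222   0.03957208] 11.35
the job is handed in; nothing more can be done
None
```

I gripped the round mount by its stub and drew it straight up out of its aluminium mould. I then tipped it about 40° toward the inspection camera and handed the job in at about 11.4 s, still holding it there. `sign_off()` gave no verdict.

The last checks, based on my picture measurement of the lens (position and heading) and the arm's pose:
- **Grip:** the finger opening is 16.0 mm, which matches the stub, so it is held flat.
- **Underside position:** it is 13.0 cm from the lens, about 2 mm off the optical axis, and about 19.6 cm above the bench.
- **Facing the lens:** the computed angle error is 0.2°. The camera's heading was read off its base plate and is uncertain by a few degrees, so the true error may be that large.
- **Stillness:** joint speeds were below 0.1°/s.

The networks place the underside within about 3 mm of the arm's own figure. They also show the square mount, oblong mount and petri dish where they started, to within the networks' roughly 4 mm accuracy. Nothing was seen to touch the camera, and wrist forces stayed below about 2 N at every reading. No check failed.

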